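Brighten the microscope lamp by four clicks

TASK

Turn the click-stop brightness dial on the microscope's lamp supply up (clockwise, seen from above) by exactly four clicks from where it stands, never going on to a fifth, by pushing the side of its finger bar with a fingertip; do not pinch the bar. Then, with the dial set, press the green start button fully down with a fingertip and let it come back up. Leave the slide box, the oil bottle and the sample jar standing where they are.

Things in the scene. Friction and masses are not known exactly. Their poses are not given: they have to be found in the camera images.
- lamp_box: the lamp supply: a white box 170 x 240 x 70 mm (its x, y, z) fixed on the bench; origin at the centre of its underside, z up. On its top: the dial, centred at x 0, y +55 mm, and the green button, centred at x 0, y -75 mm. Ten small blue dots around the dial, growing clockwise, mark the click positions
- dial (a joint): dial angle, rad, growing clockwise from above; at 0 the pointer end stands 135 degrees counter-clockwise from the box's +x. Ten click positions 0.5236 rad (30 deg) apart; starts at rest in one of the lowest five. Leaving a click takes up to 0.09 N m (3 N at 30 mm from the axis), damping 0.04 N m s/rad; past halfway it snaps into the next by itself and holds there. Stops 0.12 rad beyond the ends
- dial_axis (a point): on the dial's vertical axis at the top face of its grey disc (84 mm diameter), 84 mm above the bench. On the disc, centred on the axis, stands the black finger bar: 76 mm long, 14 mm wide, 24 mm tall (upright sides up to 21 mm above the disc, then a ridge 6 mm wide); a white line along half its top marks the pointer end. Axes as the lamp box
- dial_tip (a point): the pointer end of the finger bar, at the top of its end face: 38 mm from the axis, 24 mm above the disc. It turns with the dial; its x axis points outward along the bar, z up. The bar's side that looks along +y, pushed near the pointer end, or the opposite side pushed near the tail end, drives the dial clockwise (up)
- start (a joint): travel of the green button in m: 0 up, 0.006 fully down; a spring brings it back, fully down takes 5 N
- start_top (a point): centre of the top face of the green button (28 mm diameter, round, in a black collar of 44 mm), 92 mm above the bench; it is pressed straight down and the face ends 4 mm above the collar when fully down
- slide_box: closed blue box of microscope slides, 87 x 102 x 34 mm, loose; origin at the centre of its underside. To be left alone
- oil_bottle: small amber bottle with black cap, 36 mm diameter, 75 mm tall, loose; origin at the centre of its underside. To be left alone
- sample_jar: white sample jar with red cap, 52 mm diameter, 60 mm tall, loose; origin at the centre of its underside. To be left alone

How it is judged:
On the way, in this order (a step that is already met when the one before it is completed fails the run):
1. the dial rests four clicks up from its start (distance of dial_tip from where it was at the start of the episode between 0.063 and 0.0684 m and velocity of joint dial between -0.15 and 0.15 rad/s), for 0.3 s.
2. the green button is pressed fully down (value of joint start above 0.0045 m and contact force between the fingers and start above 0.5 N), for 0.05 s.
At the end, for the whole second after the job is handed in: the dial rests in the click position four above its start (within about 8 degrees), the green button has been pressed (4.5 mm or more) after that and is up again, and the slide box, oil bottle and sample jar stand within 15 mm of where they were (distance of dial_tip from where it was at the start of the episode between 0.063 and 0.0684 m and velocity of joint dial between -0.1 and 0.1 rad/s and value of joint start below 0.0015 m and distance of each of slide_box, oil_bottle, sample_jar from where it was at the start of the episode below 0.015 m); the robot touches nothing.
It fails at once if the dial goes on towards a fifth click (more than 4.6 clicks from its start) (distance of dial_tip from where it was at the start of the episode above 0.071 m).
It fails at once if the finger bar is pinched: both of its sides pressed by the fingers at once (contact force between the fingers and dial_c2 above 0.5 N and contact force between the fingers and dial_c3 above 0.5 N).
It fails at once if a bystander is lifted, tipped or pushed away (distance of any of slide_box, oil_bottle, sample_jar from where it was at the start of the episode above 0.02 m or angle between any of slide_box, oil_bottle, sample_jar's own z axis and vertical above 0.3 rad).
It also fails if it takes over 53 s, if anything falls off the work surface, if the arm or the gripper's body presses on something with over 40 N, if the wrist force passes 120 N, or if a joint passes its speed limit or range.

ROBOT

A 6-joint arm with a two-finger parallel gripper is mounted at the origin on the work surface. World frame = base frame: x ahead of the robot, y to its left, z up, the work surface at z = 0. Lengths are in m, angles in rad, forces in N, time in s.
With the tool pointing down it reaches from about 0.35 to 0.975 m from the base axis. Payload 4.9 kg.
Tool frame: the origin (TCP) lies midway between the tips of the shut fingers; the grasp point (between the pads) lies 19 mm behind it; z points along the fingers, y is the line along which they close (so a half turn about z gives the same grasp; the last joint's range is limited). The gripper opens to 85 mm and grips with 20 to 120 N. Pads are 22 mm wide; open, the fingers measure 114 mm over their backs; the gripper's body (76 mm by 85 mm) begins 54 mm behind the grasp point. The pads swing forward as they close: fully open they stand 13 mm farther back than shut.
Start: joints at [-0.119, 0.053, 1.613, -0, 1.476, -0.119], TCP at [0.625, 0, 0.231] pointing down, gripper open.
Joint ranges: [-3.01, 3.01], [-1.01, 2.22], [0.06, 2.58], [-1.02, 4.17], [0.09, 2.62], [-3.14, 3.14]. Speed limits (rad/s): [2.57, 2.57, 3.14, 3.14, 3.14, 3.14].

INTERFACE

Orientations are given as a unit quaternion [w, x, y, z].
In Python, from plant import state, grab_frame, job_done, cut_out, place_of gives the robot as it stands.
- The arm moves only by the tool jog_arm, never from a script. Its argument "motion" is text: rows parted by semicolons, each of 7 numbers parted by spaces: the opening in per cent of the stroke, from 0 (shut) to 100 (fully open), then the shift along the tool's x, y, z as a fraction of full scale, then the turn, a rotation vector about the tool's x, y, z as a fraction of full scale. A call has exactly 5 rows; each row is the pose to reach, as a shift and turn from the pose commanded when the call began, along the tool's axes at that moment; what a row does not reach only later rows make up. Full scale, the value 1, is 50 cm for a shift and 1.5 rad for a turn. A row lasts 1/8 s, in which the tool goes at most 62.5 mm and 10.7 degrees, less where a joint would pass 70% of its speed; a pose out of reach is approached as far as the arm can. A call with a number of a shift or a turn outside -1 to 1 is refused whole. A call with a gripper value outside its range is refused whole. The fingers move at their own pace and stop on an object; the grip force is fixed at half the most. Time passes only in rows, so rows that repeat a pose let the fingers close, or fill a call up. It gives the time, the measured TCP pose, the force, the opening and the grip force at its end, in the units of the state.
- state(): the state, without advancing time (a new reading comes with each control period).
- grab_frame(name): name is "scene" or "side" or "wrist"; returns a dict with "color" (480x640x3 uint8, red, green, blue), "range_z" (480x640 float32, m along the optical axis (not along the pixel's ray), 0 where there is no reading), "intrinsics" (3x3 intrinsics, pixels), "k1" (the pictures are not rectified: a ray, as slopes to the right and down, at radius r is drawn at 1 + k1 r^2 times it, then the intrinsics apply), "world_from_camera" (4x4, takes a point from camera to world coordinates). Camera axes: x right, y up, looking along -z (the intrinsics and any distortion apply to the point x, -y, -z); pixel columns grow to the right and rows downward; lengths in m; the calibration is good to about 2 mm. A picture is of the moment at which its call begins.
- job_done(): hands the job in; it is judged then, once.
Trained networks look in the newest picture that a camera, given by its name, has taken for a name from the list of things; names that differ only in an ending like _2 or _b are one class to them, and where a whole thing is asked for, a point or a joint stands for the part that bears it (a point fixed in the world has none). Each returns a list of dicts, best first, with "p" (0 to 1); they miss things now and then, are a little off and sometimes report something else, mostly with a low value. They report only what shows in the picture. A call takes as long as a camera call.
- cut_out(camera, thing): "pixels" (480x640 bool, what is visible of it).
- place_of(camera, thing): "at" ([x, y, z] in m, in world coordinates, good to about 4 mm: a listed point, or the origin of a listed thing).
The state is a dict: "time": time; "joint_pos": joint angles; "joint_vel": joint speeds; "joint_efforts": joint torques, N m; "tool_pos": TCP position; "tool_rot": TCP orientation; "contact_force": force on the tool from outside, world axes, zero at the start; "ft_torque": the same for the moment, N m; "gripper_width": opening from 0.0 (shut) to 1.0 (fully open); "grasp_force": force on a finger pad.
Only numpy, scipy, OpenCV 4.12 (cv2) and the standard library are available. Lean on these libraries where they do the work, as an engineer would, in place of code of your own. Each camera call takes 0.05 s, during which the arm holds its last target. There are 200 camera calls.

## Working session

There is one attempt and no reset: what is moved stays moved. The work goes in short steps, Python scripts to look and compute and a tool call to move; the robot and the scene stay as the last step left them, time stands still between calls to the robot, and variables do not carry over. Pictures are saved under pics/ and viewed, at most 10 in all, crops included, and the job is handed in when it is done.

Besides the shell and the picture viewer there is one more tool, called as name(argument=value, ...) on one line, values as JSON. jog_arm: Moves the arm, as the interface text tells. Shift numbers are shares of 50 cm and turn numbers shares of 1.5 rad, none past 1 either way. Its arguments: {"type":"object","properties":{"motion":{"type":"string"}},"required":["motion"]}

```bash
mkdir -p pics; cat > h.py <<'E'
import numpy as np, cv2
from plant import *
def look(n,f):
    g=grab_frame(n); cv2.imwrite('pics/'+f,g['color'][:,:,::-1]); return g
def world(g,u,v,z):
    """pixel -> world at height z"""
    K=g['intrinsics']; d=np.array([(u-K[0,2])/K[0,0],(v-K[1,2])/K[1,1]]); s=d.copy()
    for _ in range(20): s=d/(1+g['k1']*(s@s))
    T=g['world_from_camera']; r=T[:3,:3]@np.array([s[0],-s[1],-1]); o=T[:3,3]
    return o+r*(z-o[2])/r[2]
E
python3 - <<'E'
from h import *
np.set_printoptions(precision=4,suppress=True)
for n in ['scene','wrist']:
    g=look(n,n+'0.png')
    for t in ['lamp_box','dial_axis','dial_tip','start_top','slide_box','oil_bottle','sample_jar']:
        print(n,t,[(np.round(r['at'],4),round(r['p'],2)) for r in place_of(n,t)[:2]])
s=state();print(s['time'],s['tool_pos'],s['tool_rot'])
E
```

```text
scene lamp_box []
scene dial_axis [(array([0.5837, 0.0285, 0.0878]), 0.8)]
scene dial_tip [(array([0.5641, 0.0602, 0.101 ]), 0.95)]
scene start_top [(array([ 0.6146, -0.0964,  0.0945]), 0.7)]
scene slide_box [(array([0.5269, 0.1925, 0.0032]), 0.77)]
scene oil_bottle [(array([ 0.7491, -0.0496,  0.0047]), 0.91)]
scene sample_jar [(array([ 0.6509, -0.2199, -0.0048]), 0.92)]
wrist lamp_box []
wrist dial_axis [(array([0.5833, 0.0289, 0.0874]), 0.81)]
wrist dial_tip [(array([0.5612, 0.0589, 0.1048]), 0.81)]
wrist start_top [(array([ 0.6156, -0.0998,  0.0959]), 0.79)]
wrist slide_box [(array([0.5237, 0.1945, 0.0029]), 0.64)]
wrist oil_bottle [(array([ 0.7475, -0.0489,  0.0013]), 0.64)]
wrist sample_jar [(array([ 0.6494, -0.2246,  0.0037]), 0.76)]
0.8 [0.625  0.     0.2314] [0.     0.7071 0.7071 0.    ]
```

View pics/scene0.png

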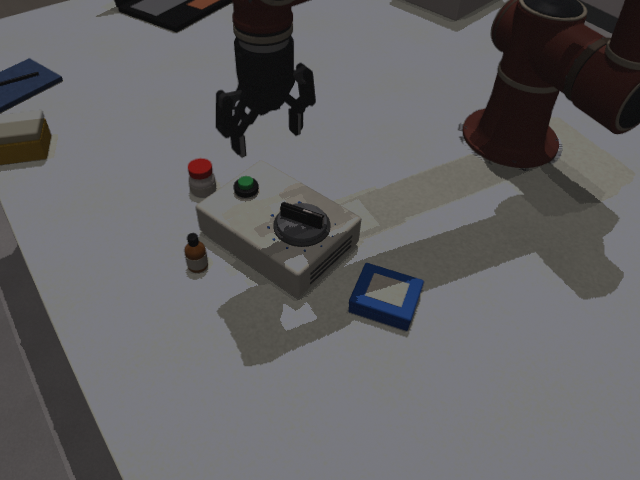

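View pics/wrist0.png

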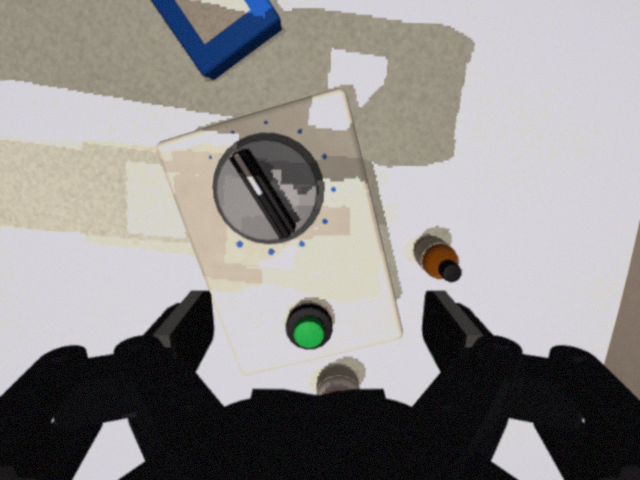

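The wrist view shows the dial disc centred near (268,188), with the bar's pointer end upper-left at (236,155). The green button is near (309,330). Dot 0 is at (210,157), so the pointer is on click 1. The box yaw is about 14°. I'll rotate the tool so the side of the shut fingers (±11 mm) pushes the bar.

jog_arm(motion="0 0.02 -0.04 0.03 0 0 -0.12; 0 0.04 -0.08 0.06 0 0 -0.24; 0 0.06 -0.12 0.09 0 0 -0.36; 0 0.076 -0.162 0.11 0 0 -0.48; 0 0.076 -0.162 0.11 0 0 -0.6")

```text
time: 1.42
tool_pos: [0.5421, 0.0386, 0.1749]
tool_rot: [-0.001, 0.326, 0.945, -0.0]
contact_force: [1.3, 0.5, -0.8]
gripper_width: -0.005
grasp_force: 0.0
```

jog_arm(motion="0 0 0 0 0 0 -0.12; 0 0 0 0 0 0 -0.24; 0 0 0 0 0 0 -0.36; 0 0 0 0 0 0 -0.48; 0 0 0 0 0 0 -0.6")

```text
time: 2.05
tool_pos: [0.544, 0.038, 0.1764]
tool_rot: [0.0, -0.117, 0.993, -0.0]
contact_force: [-0.0, -0.2, 0.2]
gripper_width: 0.003
grasp_force: 0.0
```

jog_arm(motion="0 0 0 0 0 0 -0.1; 0 0 0 0 0 0 -0.185; 0 0 0 0 0 0 -0.185; 0 0 0 0 0 0 -0.185; 0 0 0 0 0 0 -0.185")

```text
time: 2.68
tool_pos: [0.544, 0.038, 0.1763]
tool_rot: [-0.0, -0.25, 0.968, -0.0]
contact_force: [0.5, -0.4, 0.1]
gripper_width: 0.002
grasp_force: 0.0
```

```bash
cat >> h.py <<'E'
from scipy.spatial.transform import Rotation as R
np.set_printoptions(precision=4,suppress=True)
AX=np.array([0.5835,0.0287])
def go(rows):
    """rows (theta deg, gap mm, z): finger side against bar at pointer angle theta; prints rows in tool units"""
    s=state(); q=s['tool_rot']; T=R.from_quat([q[1],q[2],q[3],q[0]])
    for th,gap,z in rows:
        a=np.radians(th); u=np.array([np.cos(a),np.sin(a)]); n=np.array([-u[1],u[0]])
        p=np.r_[AX+.027*u+(.018+gap/1e3)*n,z]
        x=np.r_[n,0]; zt=np.array([0,0,-1.]); G=R.from_matrix(np.c_[x,np.cross(zt,x),zt])
        print(th,p,T.inv().apply(p-s['tool_pos'])/.5,(T.inv()*G).as_rotvec()/1.5)
E
python3 - <<'E'
from h import *
s=state();print(s['time'],s['tool_pos'],s['tool_rot'],s['joint_pos'],s['gripper_width'])
go([(119,12,.095)])
g=look('wrist','w1.png')
for t in ['dial_axis','dial_tip','start_top']:
    print(t,[(r['at'],r['p']) for r in place_of('wrist',t)[:1]])
E
```

```text
2.675 [0.544  0.038  0.1763] [-0.     -0.2502  0.9682 -0.    ] [-0.0668 -0.0976  1.8539 -0.      1.3853 -2.1433] 0.00173948300788391
119 [0.5442 0.0378 0.095 ] [-0.0001 -0.0006  0.1626] [ 0.     -0.     -0.0003]
dial_axis [([0.5824, 0.0297, 0.087], 0.76)]
dial_tip [([0.5607, 0.0602, 0.1072], 0.69)]
start_top [([0.7459, -0.0453, 0.0041], 0.48)]
```

View pics/w1.png

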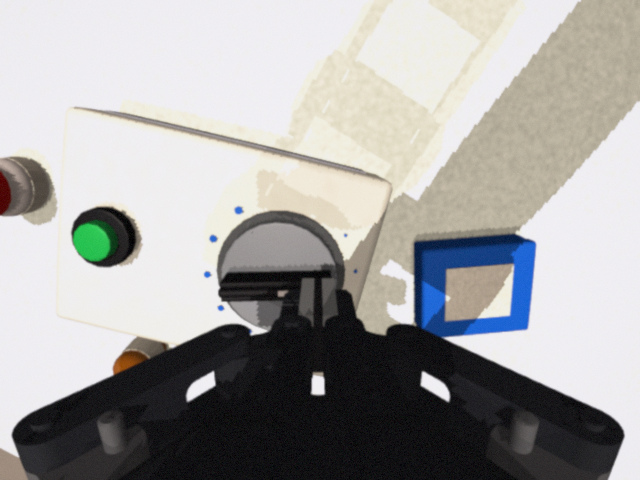

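The bar is level across the view from (222,290) to (330,272), with the fingers at (318,290). It runs along tool y as planned. Next I'll descend beside it.

jog_arm(motion="0 0 0 0.06 0 0 0; 0 0 0 0.1 0 0 0; 0 0 0 0.14 0 0 0; 0 0 0 0.162 0 0 0; 0 0 0 0.162 0 0 0")

```text
time: 3.5
tool_pos: [0.5433, 0.038, 0.0942]
tool_rot: [-0.001, -0.251, 0.968, 0.0]
contact_force: [-0.3, -1.2, -0.3]
gripper_width: 0.002
grasp_force: 0.0
```

```bash
python3 - <<'E'
from h import *
s=state();print(s['time'],s['tool_pos'],s['contact_force'])
look('wrist','w2.png')
go([(t,0,.095) for t in (119,109,99,89,79,69)])
E
```

```text
3.5 [0.5433 0.038  0.0942] [-0.2663 -1.1545 -0.3129]
119 [0.5547 0.0436 0.095 ] [-0.024  -0.0005  0.0005] [ 0.0001 -0.0001  0.0004]
109 [0.5577 0.0484 0.095 ] [-0.0339  0.0049  0.0005] [ 0.0001 -0.0001  0.1167]
99 [0.5615 0.0526 0.095 ] [-0.0446  0.0085  0.0005] [ 0.     -0.0001  0.2331]
89 [0.566 0.056 0.095] [-0.0558  0.0102  0.0005] [ 0.     -0.0002  0.3494]
79 [0.571  0.0586 0.095 ] [-0.0671  0.01    0.0005] [ 0.     -0.0002  0.4658]
69 [0.5764 0.0604 0.095 ] [-0.0782  0.0077  0.0005] [ 0.     -0.0002  0.5822]
```

View pics/w2.png

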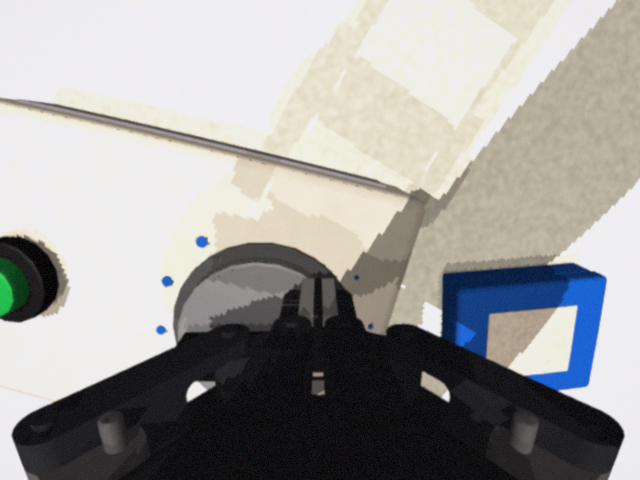

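The fingers at (318,285) stand on the disc, on the push side of the bar. Now I'll sweep.

jog_arm(motion="0 -0.034 0.005 0 0 0 0.117; 0 -0.045 0.0085 0 0 0 0.233; 0 -0.056 0.01 0 0 0 0.349; 0 -0.067 0.01 0 0 0 0.466; 0 -0.078 0.008 0 0 0 0.582")

```text
time: 4.18
tool_pos: [0.5768, 0.0604, 0.0965]
tool_rot: [0.001, 0.185, 0.983, -0.0]
contact_force: [-0.6, 0.6, 0.9]
gripper_width: -0.004
grasp_force: 0.0
```

```bash
python3 - <<'E'
from h import *
s=state();print(s['time'],s['tool_pos'],s['contact_force'])
for c in ['scene','side']:
    look(c,c+'1.png')
    for t in ['dial_tip','dial_axis']: print(c,[(r['at'],r['p']) for r in place_of(c,t)[:2]])
go([(t,0,.095) for t in (60,51,42,33,25)])
E
```

```text
4.175 [0.5768 0.0604 0.0965] [-0.5715  0.6497  0.8501]
scene [([0.5963, 0.0627, 0.1035], 0.85)]
scene [([0.5828, 0.0265, 0.081], 0.96), ([0.5966, 0.0637, 0.1052], 0.52)]
side [([0.604, 0.0602, 0.109], 0.71)]
side [([0.583, 0.0267, 0.0817], 0.76)]
60 [0.5814 0.0611 0.095 ] [-0.009   0.005   0.0015] [0.0002 0.0004 0.1061]
51 [0.5865 0.061  0.095 ] [-0.0186  0.0085  0.0016] [0.0002 0.0004 0.2108]
42 [0.5915 0.0601 0.095 ] [-0.0285  0.0104  0.0016] [0.0003 0.0004 0.3155]
33 [0.5963 0.0585 0.095 ] [-0.0387  0.0108  0.0016] [0.0003 0.0004 0.4203]
25 [0.6004 0.0564 0.095 ] [-0.0477  0.0098  0.0016] [0.0003 0.0004 0.5134]
```

The dial follows and is now about two clicks up, near 59–65°. Continuing.

jog_arm(motion="0 -0.009 0.005 0.0015 0 0 0.106; 0 -0.0186 0.0085 0.0015 0 0 0.211; 0 -0.0285 0.0104 0.0015 0 0 0.316; 0 -0.0345 0.0106 0.0015 0 0 0.38; 0 -0.0345 0.0106 0.0015 0 0 0.38")

```text
time: 5.1
tool_pos: [0.5942, 0.0591, 0.0947]
tool_rot: [0.0, 0.45, 0.893, 0.0]
contact_force: [-0.4, -0.0, 0.6]
gripper_width: 0.0
grasp_force: 0.0
```

```bash
python3 - <<'E'
from h import *
s=state();print(s['time'],s['tool_pos'],s['contact_force'])
for c in ['scene','side']:
    look(c,c+'2.png')
    for t in ['dial_tip','dial_axis']: print(c,[(r['at'],r['p']) for r in place_of(c,t)[:2]])
go([(t,0,.095) for t in (30,24,18,12,8,4)])
E
python3 -c "
import cv2
a=cv2.imread('pics/scene2.png')[160:280,220:380];b=cv2.imread('pics/side2.png')
cv2.imwrite('pics/c2.png',cv2.hconcat([cv2.resize(a,(400,300),interpolation=2),cv2.resize(b,(400,300))]))"
```

```text
5.1 [0.5942 0.0591 0.0947] [-0.3787 -0.0128  0.5813]
scene [([0.6123, 0.0443, 0.1066], 0.9), ([0.616, -0.0963, 0.0946], 0.67)]
scene [([0.5828, 0.0258, 0.0842], 0.7)]
side [([0.6139, 0.0449, 0.1072], 0.95)]
side [([0.5842, 0.0281, 0.0822], 0.56)]
30 [0.5979 0.0578 0.095 ] [-0.0069  0.0046 -0.0009] [-0.0001 -0.      0.0745]
24 [0.6008 0.0561 0.095 ] [-0.0131  0.0074 -0.0009] [-0.0001 -0.      0.1443]
18 [0.6036 0.0542 0.095 ] [-0.0195  0.0095 -0.0009] [-0.0001 -0.      0.2141]
12 [0.6062 0.0519 0.095 ] [-0.0262  0.0109 -0.0009] [-0.0001 -0.      0.2839]
8 [0.6077 0.0503 0.095 ] [-0.0306  0.0115 -0.0009] [-0.0001 -0.      0.3305]
4 [0.6092 0.0485 0.095 ] [-0.0352  0.0118 -0.0009] [-0.0001 -0.      0.377 ]
```

View pics/c2.png

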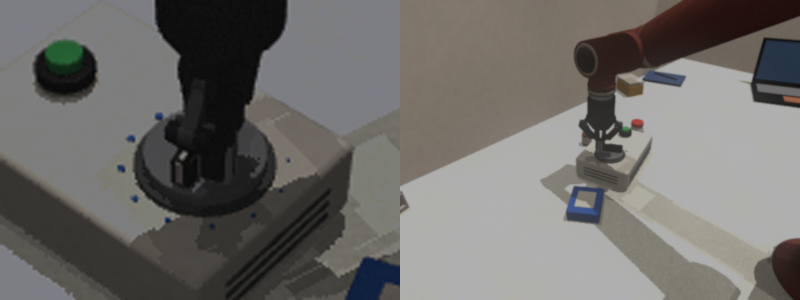

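The crop shows the pointer end at about (183,165), which matches the measured 29°: three clicks up (chord 53 mm, expected 53.7). One more click, gently.

jog_arm(motion="0 -0.010 0.006 0 0 0 0.11; 0 -0.0165 0.0085 0 0 0 0.18; 0 -0.023 0.0103 0 0 0 0.25; 0 -0.027 0.011 0 0 0 0.29; 0 -0.027 0.011 0 0 0 0.29")

```text
time: 6.02
tool_pos: [0.6066, 0.0516, 0.0946]
tool_rot: [0.0, 0.633, 0.774, -0.0]
contact_force: [0.3, -0.8, 0.8]
gripper_width: 0.002
grasp_force: 0.0
```

```bash
python3 - <<'E'
from h import *
s=state();print(s['time'],s['tool_pos'],s['contact_force'])
for c in ['scene','side']:
    look(c,c+'3.png')
    for t in ['dial_tip','dial_axis']: print(c,[(r['at'],r['p']) for r in place_of(c,t)[:2]])
go([(t,0,.095) for t in (12,8,4)])
E
```

```text
6.025 [0.6066 0.0516 0.0946] [ 0.3443 -0.8353  0.8285]
scene [([0.6208, 0.0304, 0.1048], 0.78), ([0.583, 0.025, 0.0853], 0.32)]
scene [([0.5829, 0.0257, 0.0845], 0.72)]
side [([0.622, 0.0261, 0.1059], 0.94)]
side [([0.5831, 0.027, 0.0831], 0.76)]
12 [0.6062 0.0519 0.095 ] [ 0.0008 -0.0005 -0.0009] [-0.     -0.     -0.0063]
8 [0.6077 0.0503 0.095 ] [-0.0031  0.0019 -0.0009] [-0.     -0.      0.0402]
4 [0.6092 0.0485 0.095 ] [-0.007   0.004  -0.0009] [-0.     -0.      0.0868]
```

The dial has snapped to about 0°, four clicks up. Backing off and rising.

jog_arm(motion="0 0.02 0 0 0 0 0; 0 0.03 0 0 0 0 0; 0 0.03 0 -0.08 0 0 0; 0 0.03 0 -0.16 0 0 0; 0 0.03 0 -0.16 0 0 0")

```text
time: 6.95
tool_pos: [0.6062, 0.0668, 0.1796]
tool_rot: [0.003, 0.633, 0.774, 0.003]
contact_force: [-0.8, 0.0, 1.1]
gripper_width: -0.001
grasp_force: 0.0
```

```bash
python3 - <<'E'
from h import *
g=look('wrist','w4.png')
s=state();print(s['time'],s['tool_pos'])
for c in ['wrist','scene','side']:
    if c!='wrist': grab_frame(c)
    for t in ['dial_tip','start_top']: print(c,t,[(r['at'],r['p']) for r in place_of(c,t)[:2]])
q=s['tool_rot']; T=R.from_quat([q[1],q[2],q[3],q[0]])
print(T.inv().apply(np.array([.615,-.098,.115])-s['tool_pos'])/.5)
E
```

```text
7.0 [0.6048 0.0667 0.1769]
wrist dial_tip []
wrist start_top []
scene dial_tip [([0.621, 0.0266, 0.1029], 0.73)]
scene start_top [([0.614, -0.0927, 0.0928], 0.55)]
side dial_tip [([0.6202, 0.0279, 0.1073], 0.83)]
side start_top [([0.6208, -0.0966, 0.0922], 0.66)]
[-0.3268 -0.0459  0.1239]
```

View pics/w4.png

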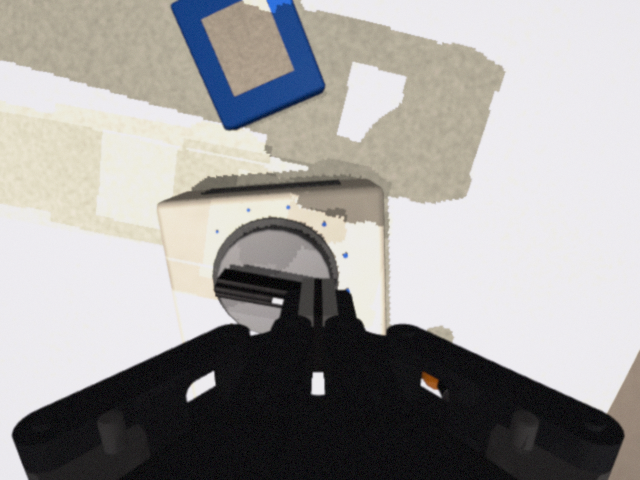

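The wrist view shows the bar with its white line at (278,300), pointer to the right, and the fingers clear. The pointer chord is about 66 mm, so the dial is at four clicks. Next, over the button.

jog_arm(motion="0 -0.1 -0.015 0 0 0 0; 0 -0.2 -0.03 0 0 0 0; 0 -0.326 -0.045 0 0 0 0; 0 -0.326 -0.045 0.08 0 0 0; 0 -0.326 -0.045 0.12 0 0 0")

```text
time: 8.02
tool_pos: [0.6124, -0.0983, 0.1117]
tool_rot: [-0.002, 0.634, 0.774, -0.001]
contact_force: [-0.5, -0.1, 0.1]
gripper_width: 0.001
grasp_force: 0.0
```

```bash
python3 - <<'E'
from h import *
g=look('scene','s5.png'); h=look('side','d5.png')
s=state();print(s['time'],s['tool_pos'],s['contact_force'])
q=s['tool_rot']; T=R.from_quat([q[1],q[2],q[3],q[0]])
print(T.inv().apply(np.array([.616,-.097,.083])-s['tool_pos'])/.5)
a=cv2.imread('pics/s5.png')[110:260,180:380]; b=cv2.imread('pics/d5.png')[140:290,240:440]
cv2.imwrite('pics/c5.png',cv2.hconcat([cv2.resize(x,(400,300),interpolation=2) for x in (a,b)]))
E
```

```text
8.125 [ 0.6114 -0.0969  0.1106] [ 0.0602  1.0271 -1.0285]
[-0.0023  0.0093  0.0551]
```

View pics/c5.png

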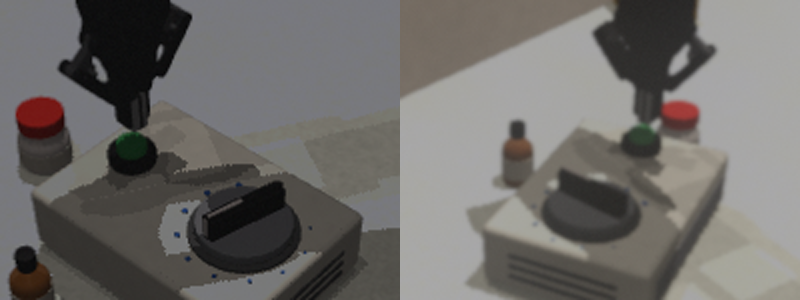

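The fingertip (135,120 left; 645,115 right) is just above the green button, and the dial is clear. Pressing.

jog_arm(motion="0 -0.001 0.009 0.025 0 0 0; 0 -0.001 0.009 0.04 0 0 0; 0 -0.001 0.009 0.05 0 0 0; 0 -0.001 0.009 0.055 0 0 0; 0 -0.001 0.009 0.055 0 0 0")

```text
time: 8.75
tool_pos: [0.6194, -0.097, 0.09]
tool_rot: [0.001, 0.633, 0.774, 0.001]
contact_force: [-3.3, 3.9, 10.8]
gripper_width: -0.003
grasp_force: 5.1
```

jog_arm(motion="0 0 0 0.004 0 0 0; 0 0 0 0.008 0 0 0; 0 0 0 0.008 0 0 0; 0 0 0 0.008 0 0 0; 0 0 0 0.008 0 0 0")

```text
time: 9.38
tool_pos: [0.6197, -0.097, 0.0897]
tool_rot: [0.0, 0.633, 0.774, 0.001]
contact_force: [-11.7, 4.8, 26.0]
gripper_width: -0.001
grasp_force: 13.0
```

```bash
python3 - <<'E'
from h import *
s=state();print(s['time'],s['tool_pos'],s['contact_force'])
look('scene','s6.png'); look('side','d6.png')
for c in ['scene','side']: print([(r['at'],r['p']) for r in place_of(c,'start_top')[:1]])
s=state();print(s['time'],s['tool_pos'],s['contact_force'])
a=cv2.imread('pics/s6.png')[150:230,210:310]; b=cv2.imread('pics/d6.png')[170:250,320:420]
cv2.imwrite('pics/c6.png',cv2.hconcat([cv2.resize(x,(400,320),interpolation=2) for x in (a,b)]))
E
```

```text
9.375 [ 0.6197 -0.097   0.0897] [-11.6545   4.7545  26.0236]
[([0.615, -0.0947, 0.0882], 0.57)]
[([0.6169, -0.0988, 0.0896], 0.47)]
9.575 [ 0.6197 -0.097   0.0897] [-11.6521   6.1333  26.0011]
```

View pics/c6.png

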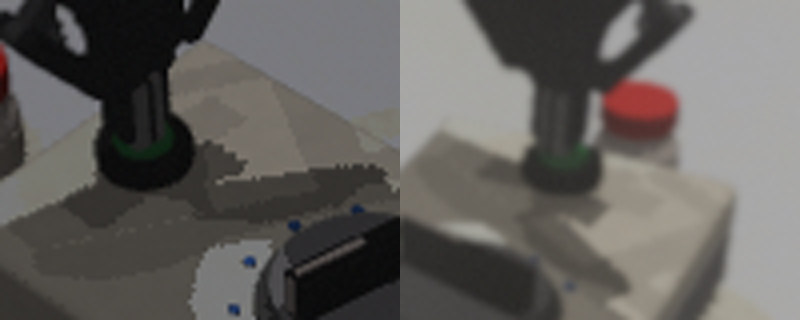

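Force rose from 10.8 to 26 N with no further travel, so it is on a hard stop. In the picture the face sits low in the collar at (145,150). I'll release slowly and read force against height to confirm the travel.

jog_arm(motion="0 0 0 -0.006 0 0 0; 0 0 0 -0.011 0 0 0; 0 0 0 -0.011 0 0 0; 0 0 0 -0.011 0 0 0; 0 0 0 -0.011 0 0 0")

```text
time: 10.2
tool_pos: [0.6194, -0.0971, 0.09]
tool_rot: [0.001, 0.633, 0.774, 0.001]
contact_force: [-0.3, 3.7, 8.0]
gripper_width: 0.0
grasp_force: 4.0
```

jog_arm(motion="0 0 0 -0.004 0 0 0; 0 0 0 -0.004 0 0 0; 0 0 0 -0.004 0 0 0; 0 0 0 -0.004 0 0 0; 0 0 0 -0.004 0 0 0")

```text
time: 10.82
tool_pos: [0.6188, -0.0978, 0.0908]
tool_rot: [0.001, 0.633, 0.774, 0.0]
contact_force: [2.7, 0.9, 3.9]
gripper_width: -0.002
grasp_force: 2.2
```

jog_arm(motion="0 0 0 -0.004 0 0 0; 0 0 0 -0.004 0 0 0; 0 0 0 -0.004 0 0 0; 0 0 0 -0.004 0 0 0; 0 0 0 -0.004 0 0 0")

```text
time: 11.45
tool_pos: [0.6183, -0.0978, 0.0925]
tool_rot: [0.0, 0.633, 0.774, -0.0]
contact_force: [3.0, -1.4, 3.3]
gripper_width: -0.002
grasp_force: 1.7
```

jog_arm(motion="0 0 0 -0.004 0 0 0; 0 0 0 -0.004 0 0 0; 0 0 0 -0.004 0 0 0; 0 0 0 -0.004 0 0 0; 0 0 0 -0.004 0 0 0")

```text
time: 12.08
tool_pos: [0.6179, -0.0976, 0.0942]
tool_rot: [-0.0, 0.633, 0.774, -0.0]
contact_force: [-0.4, -1.7, 2.8]
gripper_width: 0.002
grasp_force: 1.2
```

jog_arm(motion="0 0 0 -0.0025 0 0 0; 0 0 0 -0.0025 0 0 0; 0 0 0 -0.0025 0 0 0; 0 0 0 -0.0025 0 0 0; 0 0 0 -0.0025 0 0 0")

```text
time: 12.7
tool_pos: [0.6181, -0.0973, 0.0956]
tool_rot: [-0.0, 0.633, 0.774, -0.0]
contact_force: [-1.1, 0.2, 2.2]
gripper_width: 0.002
grasp_force: 0.8
```

jog_arm(motion="0 0 0 -0.0025 0 0 0; 0 0 0 -0.0025 0 0 0; 0 0 0 -0.0025 0 0 0; 0 0 0 -0.0025 0 0 0; 0 0 0 -0.0025 0 0 0")

```text
time: 13.32
tool_pos: [0.6184, -0.0975, 0.097]
tool_rot: [-0.0, 0.633, 0.774, 0.0]
contact_force: [0.1, 0.4, 0.6]
gripper_width: 0.0
grasp_force: 0.0
```

jog_arm(motion="0 0 0 -0.04 0 0 0; 0 0 0 -0.08 0 0 0; 0 0 0 -0.15 0 0 0; 0 0 0 -0.15 0 0 0; 0 0 0 -0.15 0 0 0")

```text
time: 13.95
tool_pos: [0.6185, -0.0976, 0.1728]
tool_rot: [0.001, 0.633, 0.774, 0.0]
contact_force: [0.1, 0.1, -0.9]
gripper_width: -0.002
grasp_force: 0.0
```

```bash
python3 - <<'E'
from h import *
for c in ['scene','side']:
    look(c,c+'9.png')
    for t in ['dial_tip','start_top','slide_box','oil_bottle','sample_jar']: print(c,t,[(r['at'],r['p']) for r in place_of(c,t)[:1]])
print(state()['contact_force'])
E
```

```text
scene dial_tip [([0.617, 0.0273, 0.1038], 0.7)]
scene start_top [([0.6129, -0.0963, 0.0953], 0.75)]
scene slide_box [([0.5292, 0.1933, 0.0016], 0.83)]
scene oil_bottle [([0.7486, -0.0499, 0.0038], 0.78)]
scene sample_jar [([0.6501, -0.2196, -0.0034], 0.94)]
side dial_tip [([0.6157, 0.0276, 0.1075], 0.58)]
side start_top [([0.6174, -0.0941, 0.0935], 0.58)]
side slide_box [([0.5281, 0.1924, -0.0013], 0.86)]
side oil_bottle [([0.7484, -0.05, 0.0005], 0.94)]
side sample_jar [([0.6507, -0.2205, -0.0019], 0.75)]
[-0.6494 -1.0565 -0.182 ]
```

The travel from hard stop (0.090) to release (about 0.096) is 6 mm, so the press was full. The button is back up, the dial is at four clicks and the bystanders have not moved.

```bash
python3 -c "
from plant import *
print(job_done())"
```

```text
the job is handed in; nothing more can be done
None
```

I turned the dial up four clicks by pushing one side of the bar, then pressed the green button fully down and let it come back up, leaving the slide box, oil bottle and sample jar where they stood; the job is handed in, and no verdict was returned.

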